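Empty the tipping coffee-pod bin and click it back upright

ROBOT

A 6-joint arm with a two-finger parallel gripper is mounted at the origin on the work surface. World frame = base frame: x ahead of the robot, y to its left, z up, the work surface at z = 0. Lengths are in m, angles in rad, forces in N, time in s.
With the tool pointing down it reaches from about 0.325 to 0.775 m from the base axis. Payload 5.5 kg.
Tool frame: the origin (TCP) lies midway between the tips of the shut fingers; the grasp point (between the pads) lies 19 mm behind it; z points along the fingers, y is the line along which they close (so a half turn about z gives the same grasp; the last joint's range is limited). The gripper opens to 85 mm and grips with 20 to 120 N. Pads are 22 mm wide; open, the fingers measure 114 mm over their backs; the gripper's body (76 mm by 85 mm) begins 54 mm behind the grasp point. The pads swing forward as they close: fully open they stand 13 mm farther back than shut.
Start: joints at [-1.167, 0.091, 1.231, -0, 1.82, -0.057], TCP at [0.267, -0.537, 0.192] pointing down, gripper open.
Joint ranges: [-2.87, 2.87], [-0.86, 2.18], [0.17, 2.46], [-1.51, 4.65], [0.06, 2.69], [-2.65, 2.65]. Speed limits (rad/s): [2.57, 2.57, 3.01, 3.14, 3.14, 3.14].

INTERFACE

Orientations are given as a rotation vector (axis times angle).
In Python, from workcell import arm gives the robot as it stands.
- The arm moves only by the tool apply_moves, never from a script. Its argument "commands" is a list of rows, each a list of 4 numbers: the shift along the tool's x, y, z scaled (see below), then the turn about the tool's z scaled (see below). A call has 1 to 12 rows; each row is the pose to reach, as a shift and turn from the pose commanded when the call began, along the tool's axes at that moment; what a row does not reach only later rows make up. The controller multiplies each number of a shift by 0.25 m and each number of a turn by 60 degrees. A row lasts 1/8 s, in which the tool goes at most 62.5 mm and 10.7 degrees, less where a joint would pass 70% of its speed; a pose out of reach is approached as far as the arm can. A call with a number of a shift or a turn outside -1 to 1 is refused whole. A call with a gripper value outside its range is refused whole. "gripper" is the opening, from 0 (shut) to 1 (fully open), set as the call begins (left out, the last holds). The fingers move at their own pace and stop on an object; "force" is the grip in N (left out, the last holds). Time passes only in rows, so rows that repeat a pose let the fingers close. It gives the time, the measured TCP pose, the force, the opening and the grip force at its end, in the units of the state.
- arm.state(): the state, without advancing time (a new reading comes with each control period).
- arm.read_camera(name): name is "scene" or "top" or "wrist"; returns a dict with "color" (480x640x3 uint8, red, green, blue), "range_z" (480x640 float32, m along the optical axis (not along the pixel's ray), 0 where there is no reading), "vfov" (degrees; the focal length in pixels is half the picture's height over the tangent of half this angle, whatever the lens; pixels are square), "cx", "cy" (the principal point, pixels), "R" (3x3) and "t" (3): a world point X has camera coordinates R X + t. Camera axes: x right, y down, z forward; pixel columns grow to the right and rows downward; lengths in m; the calibration is good to about 2 mm. The wrist camera is an equidistant fisheye: a pixel r from the principal point sees the ray r / f radians off the axis. A picture is of the moment at which its call begins.
- arm.job_done(): hands the job in; it is judged then, once.
The state is a dict: "time": time; "q": joint angles; "dq": joint speeds; "effort": joint torques, N m; "ee_pos": TCP position; "eef_rot": TCP orientation; "force": force on the tool from outside, world axes, zero at the start; "ft_torque": the same for the moment, N m; "finger_gap": opening from 0.0 (shut) to 1.0 (fully open); "gripper_force": force on a finger pad.
Only numpy, scipy, OpenCV 4.12 (cv2) and the standard library are available. Lean on these libraries where they do the work, as an engineer would, in place of code of your own. Each camera call takes 0.05 s, during which the arm holds its last target. There are 200 camera calls.

TASK

Push the steel tipping bin over past its catch until it hangs fully tipped, and let go of it there so that all four spent coffee pods drop into the green caddy. Then take hold of its brass bar afresh and ease it gently back, never letting it fall, until it meets its catch, and press it past the catch so that it stands upright, fully home. Leave every pod in the caddy, and leave the caddy, mug, jar and sugar bowl where they stand.

Things in the scene. Friction and masses are not known exactly. Their poses are not given: they have to be found in the camera images.
- tipper: Fixed stand with the bin it carries. Origin on the worktop under the hinge; z up; y = pouring direction, x = along the hinge. Wood base 200 (x), y -155 to +35, 12 high; two red cheeks 8 thick at x = -78 and +78, y -40 to +20, up to 190; under the bin a rest post 100 (x) by 20 at y = -95, top at 163. Place and yaw vary.
- hinge (a point): Point on the hinge axis midway between the cheeks, 165 mm above the worktop. The axis runs along the stand's x.
- skip (a joint): Angle of the steel bin (750 g, varies): 0 = upright and home (below 0.06 is home); grows as it tips toward the stand's +y, to a stop at 2.0 rad, hanging over the caddy. It balances at about 0.9 to 1.05; past that it drops freely to the stop; below that, let go, it falls back at up to 3 rad/s (gentle: under 1.5) onto its catch at 0.36.
- plunger: The bin's sprung catch: a brass roller by the +x cheek, pressed by a nub of the bin. It resists between about 0.03 and 0.36 rad of the bin's angle: roughly 6 to 9 N felt at the bar when tipping, 3 to 6 N coming back. On the way back the bin rests against it at about 0.36 until it is pushed; it may snap the last bit home.
- rim (a point): Middle of the bin's rear rim, turns with the bin. Upright, relative to the hinge: y = -110, height 85. The open bin is 130 along x, walls 4; floor from y = -112 to 0 at height 0 to 4; upright rear wall at y = -110.
- lip (a point): Middle of the bin's pouring lip, at the top of the front wall that slopes up from the hinge. Upright, relative to the hinge: y = +45, height 85; fully tipped y = +59, height -76.
- bar (a point): Middle of the brass grab bar, 10 thick, round, along x, 70 clear between its uprights; in the rear wall's plane, 30 clear above the rim. Relative to the hinge: upright y -110, height 120; fully tipped y +155, height +50, the rim then toward -y and a little up: grip tilted some 35 degrees, hand leaning to +y, fingers opened about 30. It can turn between the fingers.
- caddy: Loose green open box, 170 by 170 by 75 high, walls 5, 600 g, standing in front of the stand under the lip, already in its right place. Origin: centre of its underside.
- pod0: Spent coffee pod, red, a tapered cup 38 mm across its upper rim, 27 at its foot and 25 high, 18 g, starting upright on the bin's floor. Origin: centre of its underside.
- pod1: Spent coffee pod, orange, a tapered cup 38 mm across its upper rim, 27 at its foot and 25 high, 18 g, starting upright on the bin's floor. Origin: centre of its underside.
- pod2: Spent coffee pod, blue, a tapered cup 38 mm across its upper rim, 27 at its foot and 25 high, 18 g, starting upright on the bin's floor. Origin: centre of its underside.
- pod3: Spent coffee pod, brass-coloured, a tapered cup 38 mm across its upper rim, 27 at its foot and 25 high, 18 g, starting upright on the bin's floor. Origin: centre of its underside.
- mug: White mug, 80 across, 90 high, a bystander near the work. Origin: centre of its underside.
- jar: Amber glass jar with wooden cap, 70 across, 110 high, a bystander. Origin: centre of its underside.
- sugar: Blue sugar bowl, 100 across, 60 high, a bystander. Origin: centre of its underside.
Not all that is in view belongs to the job. What is shaped like the caddy but white is not meant.

How it is judged:
By the outcome, as a careful person would: the job done as asked, in the order asked, and still so for the second after the job is handed in, with the robot touching nothing.
It also fails if it takes over 54 s, if anything falls off the work surface, if the arm or the gripper's body presses on something with over 40 N, if the wrist force passes 120 N, or if a joint passes its speed limit or range.

## Working session

There is one attempt and no reset: what is moved stays moved. The work goes in short steps, Python scripts to look and compute and a tool call to move; the robot and the scene stay as the last step left them, time stands still between calls to the robot, and variables do not carry over. Pictures are saved under pics/ and viewed, at most 10 in all, crops included, and the job is handed in when it is done.

Besides the shell and the picture viewer there is one more tool, called after "Call:" as a command line: name --pt "numbers of a row" for each row, then --argument value for the rest. apply_moves: Moves the arm, as the interface text tells. Its arguments: {"type":"object","properties":{"commands":{"type":"array"},"gripper":{"type":"number"},"force":{"type":"number"}},"required":["commands"]}

```bash
mkdir -p pics; ls; cat > h.py <<'E'
import numpy as np, cv2
from workcell import arm
from scipy.spatial.transform import Rotation as Ro
def save(c,n): cv2.imwrite('pics/'+n+'.png',c['color'][:,:,::-1])
def cloud(c):
    f=240/np.tan(np.radians(c['vfov'])/2); v,u=np.mgrid[:480,:640]; z=c['range_z']
    P=np.stack([(u-c['cx'])/f*z,(v-c['cy'])/f*z,z],-1)
    W=(P-c['t'])@c['R']; W[z<=0]=np.nan
    return W
E
python3 - <<'E'
from h import *
a=arm.read_camera('scene');b=arm.read_camera('top')
save(a,'scene0');save(b,'top0')
np.savez('c0.npz',**{k+'s':v for k,v in a.items()},**{k+'t':v for k,v in b.items()})
print(arm.state())
for c in(a,b):print(c['vfov'],c['cx'],c['cy'],-c['R'].T@c['t'],c['R'][2])
E
```

```text
pics
{'time': 0.1, 'q': array([-1.16674297e+00,  9.18257580e-02,  1.23179264e+00, -2.41965082e-05,
        1.81978221e+00, -5.66869165e-02]), 'dq': array([ 0.0001406 , -0.00131782, -0.00285392,  0.00037787,  0.00035733,
       -0.00034091]), 'effort': array([ 4.45428610e-03, -4.60217249e+01, -4.19218326e+01,  1.84536138e-04,
        1.06531676e-02, -2.38477952e-05]), 'ee_pos': array([ 0.26663721, -0.53713837,  0.19112339]), 'eef_rot': array([-3.05687021e+00, -7.16929875e-01,  5.26763990e-04]), 'force': array([-1.05528386,  0.75610818,  0.7676869 ]), 'ft_torque': array([-0.01618464,  0.02519295,  0.05850007]), 'gripper_force': 0.0, 'finger_gap': 0.9986538293808961}
42.94438265408165 327.4315948721708 248.51162839141273 [ 1.56868019 -0.26924652  1.64053839] [-0.52905758  0.14711228 -0.83573683]
51.761797605559074 322.94853395981613 241.33344748113424 [ 0.41904083 -0.01051093  1.35591537] [ 0.19169814 -0.02422806 -0.98115484]
```

View pics/scene0.png

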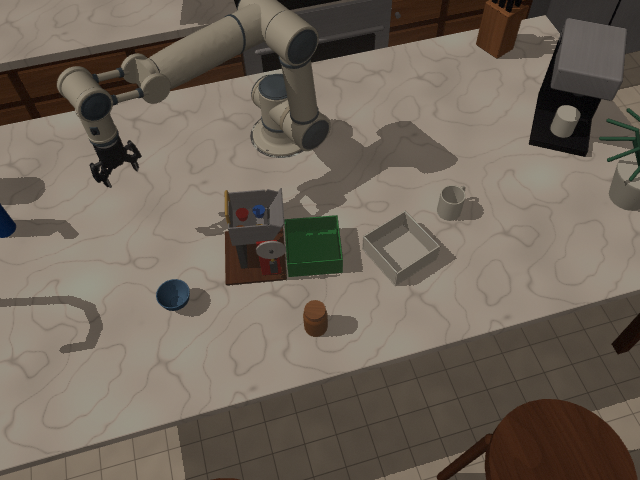

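View pics/top0.png

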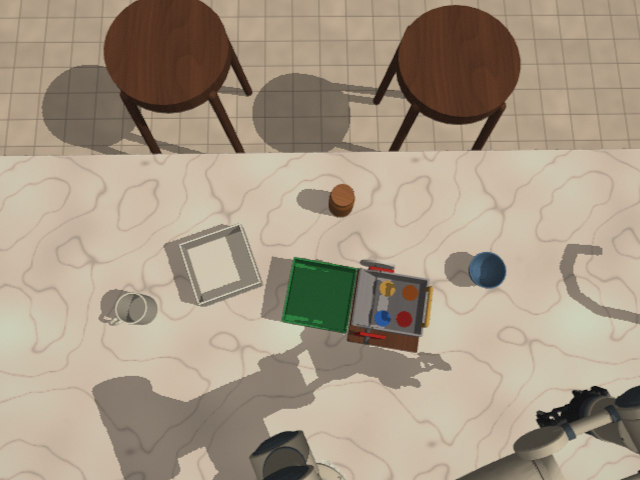

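The scene shows the stand centrally, with the bin open towards the robot's left (world +y). The brass bar is at scene (227,207) and top (428,305), the green caddy at top (320,295), the jar at (342,200) and the sugar bowl at (487,270). The white box and the mug are further left.

```bash
cat >> h.py <<'E'
def hsv(c): return cv2.cvtColor(c['color'],cv2.COLOR_RGB2HSV)
def rays(c,uv):
    f=240/np.tan(np.radians(c['vfov'])/2); uv=np.atleast_2d(uv)
    d=np.c_[(uv[:,0]-c['cx'])/f,(uv[:,1]-c['cy'])/f,np.ones(len(uv))]@c['R']
    return -c['R'].T@c['t'], d/np.linalg.norm(d,axis=1)[:,None]
def onplane(c,uv,z):
    o,d=rays(c,uv); return o+d*((z-o[2])/d[:,2])[:,None]
def load(s):
    D=np.load('c0.npz'); return {k:D[k+s] for k in('color','range_z','vfov','cx','cy','R','t')}
E
python3 - <<'E'
from h import *
np.set_printoptions(precision=4,suppress=True)
S,T=load('s'),load('t')
def comp(c,m):
    n,l,st,ce=cv2.connectedComponentsWithStats(m.astype(np.uint8)); k=1+np.argmax(st[1:,4]); return l==k
for nm,c,win in(('top',T,(slice(270,340),slice(420,440))),('scene',S,(slice(185,235),slice(218,236)))):
    h=hsv(c);W=cloud(c)
    m=np.zeros((480,640),bool); m[win]=True
    m&=(h[...,0]>14)&(h[...,0]<30)&(h[...,1]>120)&(h[...,2]>70)
    m=comp(c,m); v,u=np.nonzero(m); p=W[m]; p=p[~np.isnan(p[:,0])]
    print(nm,'bar px',m.sum(),u.min(),u.max(),v.min(),v.max(),'uv',u.mean(),v.mean())
    print(' med',np.nanmedian(p,0),'z pct',np.percentile(p[:,2],[5,50,95]))
    q=p[p[:,2]>.27]; print(' n',len(q),q.mean(0),q.min(0),q.max(0))
    d=np.c_[u,v].astype(np.float32); print(' rect',cv2.minAreaRect(d))
    print(' plane z.285',onplane(c,[[u.mean(),v.mean()]],.285))
    g=comp(c,(h[...,0]>50)&(h[...,0]<80)&(h[...,1]>120)&(h[...,2]>30)); p=W[g]; p=p[(p[:,2]>.068)&(p[:,2]<.082)]
    r=cv2.minAreaRect((p[:,:2]*1000).astype(np.float32)); print(' caddy top',len(p),r,np.median(p[:,2]))
    # cheeks red
    g=((h[...,0]<6)|(h[...,0]>174))&(h[...,1]>150)&(W[...,2]>.03); 
    p=W[g]; p=p[(abs(p[:,0]-.41)<.2)&(abs(p[:,1]+.1)<.2)]; q=p[p[:,2]>.15]; print(' red',len(p),q.mean(0) if len(q) else 0,p.min(0),p.max(0))
    g=(h[...,0]<14)&(h[...,1]>100)&(W[...,2]>.005)&(W[...,2]<.02); g=comp(c,g); p=W[g]
    r=cv2.minAreaRect((p[:,:2]*1000).astype(np.float32)); print(' wood',len(p),r,cv2.boxPoints(r))
E
```

```text
top bar px 161 421 432 286 326 uv 428.09316770186336 306.1366459627329
 med [ 0.4823 -0.261   0.2896] z pct [0.2835 0.2896 0.293 ]
 n 156 [ 0.4826 -0.2607  0.2892] [ 0.4399 -0.272   0.2729] [ 0.5255 -0.2495  0.2952]
 rect ((427.0492248535156, 306.14569091796875), (6.520740032196045, 40.9953727722168), 7.907163143157959)
 plane z.285 [[ 0.4821 -0.2614  0.285 ]]
 caddy top 390 ((530.6517333984375, -29.643966674804688), (166.52432250976562, 168.49169921875), 78.76280975341797) 0.07486102410108761
 red 376 [ 0.4705 -0.193   0.1913] [ 0.4162 -0.2415  0.0496] [ 0.5912 -0.1181  0.1991]
 wood 631 ((408.54302978515625, -226.17588806152344), (129.97657775878906, 38.80075454711914), 80.19576263427734) [[ 378.3596 -286.9115]
 [ 416.5937 -293.5186]
 [ 438.7264 -165.4403]
 [ 400.4924 -158.8332]]
scene bar px 88 225 228 190 223 uv 226.11363636363637 205.42045454545453
 med [ 0.4941 -0.2611  0.2894] z pct [0.2658 0.2894 0.2954]
 n 79 [ 0.4887 -0.2603  0.2893] [ 0.4363 -0.2705  0.2738] [ 0.5285 -0.2495  0.2976]
 rect ((226.10765075683594, 206.51400756835938), (33.01466369628906, 2.8196306228637695), 87.95458984375)
 plane z.285 [[ 0.4909 -0.2611  0.285 ]]
 caddy top 107 ((544.8859252929688, -31.21501922607422), (166.5225830078125, 146.26527404785156), 79.12324523925781) 0.07558262792195634
 red 308 [ 0.4783 -0.2168  0.1922] [ 0.4376 -0.2387  0.0304] [ 0.5892 -0.1467  0.2049]
 wood 1323 ((493.212890625, -211.63845825195312), (188.30496215820312, 202.36366271972656), 79.79666137695312) [[ 376.9529 -286.3784]
 [ 576.1162 -322.2255]
 [ 609.4729 -136.8985]
 [ 410.3096 -101.0514]]
```

```bash
cat >> h.py <<'E'
PSI=np.radians(-10.1); H=np.array([.5038,-.1526,.165])
X=np.array([np.cos(PSI),np.sin(PSI),0]);Y=np.array([-np.sin(PSI),np.cos(PSI),0])
def bar(th,r=.1628): 
    a=np.arctan2(120,-110)-th; return H+r*np.cos(a)*Y+np.array([0,0,r*np.sin(a)])
def row(p,yaw=0):
    s=arm.state(); R=Ro.from_rotvec(s['eef_rot']).as_matrix()
    return np.round(np.r_[R.T@(np.asarray(p)-s['ee_pos'])/.25,yaw/60],3)
E
python3 - <<'E'
from h import *
np.set_printoptions(precision=4,suppress=True)
S,T=load('s'),load('t')
L={}
for nm,c,win in(('top',T,(slice(270,340),slice(420,440))),('scene',S,(slice(185,235),slice(218,236)))):
    h=hsv(c);W=cloud(c);m=np.zeros((480,640),bool); m[win]=True
    m&=(h[...,0]>14)&(h[...,0]<30)&(h[...,1]>120)&(h[...,2]>70)
    p=W[m];p=p[p[:,2]>.28]; print(nm,cv2.fitLine((p[:,:2]*1000).astype(np.float32),cv2.DIST_HUBER,0,.01,.01).ravel())
    v,u=np.nonzero(m); l=cv2.fitLine(np.c_[u,v].astype(np.float32),cv2.DIST_HUBER,0,.01,.01).ravel()
    L[nm]=(c,l)
# viewing planes intersect -> bar axis
N=[];D=[]
for c,l in L.values():
    o,d=rays(c,[l[2:]-15*l[:2],l[2:]+15*l[:2]]); n=np.cross(d[0],d[1]); n/=np.linalg.norm(n);N.append(n);D.append(n@o)
a=np.cross(*N);a/=np.linalg.norm(a); p=np.linalg.solve(np.array([N[0],N[1],[1,0,0]]),[D[0],D[1],.4826]); print('axis',a,'point at x=.4826',p)
s=arm.state(); R=Ro.from_rotvec(s['eef_rot']).as_matrix(); print(R)
print('tool y yaw',np.degrees(np.arctan2(R[1,1],R[0,1])),'stand y',90+np.degrees(PSI))
print('bar model',bar(0),bar(2.0),X,Y)
b=bar(0); 
for e in (.09,0): print(row(b+[0,0,e-.019]))
E
```

```text
top [   0.9816   -0.1908  481.4672 -260.4763]
scene [   0.9801   -0.1984  486.802  -259.8999]
axis [ 0.9819 -0.1884 -0.02  ] point at x=.4826 [ 0.4826 -0.2557  0.3122]
[[ 0.8957  0.4446 -0.0007]
 [ 0.4446 -0.8957  0.0017]
 [ 0.0001 -0.0018 -1.    ]]
tool y yaw -63.6018634918087 stand y 79.9
bar model [ 0.4845 -0.2609  0.285 ] [ 0.531  -0.0001  0.2151] [ 0.9845 -0.1754  0.    ] [0.1754 0.9845 0.    ]
[ 1.272 -0.603 -0.658  0.   ]
[ 1.272 -0.603 -0.298  0.   ]
```

Call:
apply_moves --pt "0.1 -0.05 -0.2 0.12" --pt "0.25 -0.1 -0.4 0.27" --pt "0.45 -0.2 -0.6 0.42" --pt "0.65 -0.3 -0.66 0.55" --pt "0.85 -0.4 -0.66 0.617" --pt "1.0 -0.5 -0.66 0.617" --pt "1.0 -0.6 -0.66 0.617" --pt "1.0 -0.6 -0.66 0.617" --gripper 0.6 --force 25

```text
time: 1.1
ee_pos: [0.4241, -0.2906, 0.3578]
eef_rot: [3.128, -0.287, 0.001]
force: [0.0, 0.1, 0.5]
finger_gap: 0.599
gripper_force: 0.0
```

```bash
sed -i 's/radians(-10.1)/radians(-10.6)/' h.py; python3 - <<'E'
from h import *
np.set_printoptions(precision=4,suppress=True)
s=arm.state(); R=Ro.from_rotvec(s['eef_rot']).as_matrix();print(s['ee_pos'],R[:,1],Y,s['finger_gap'],s['q'])
w=arm.read_camera('wrist');save(w,'w1');np.savez('w1.npz',**w)
b=bar(0); print(b,w['vfov'],-w['R'].T@w['t'])
for e in (.09,0): print(row(b+[0,0,e-.019]))
E
```

```text
[ 0.4241 -0.2906  0.3578] [-0.1822 -0.9833  0.0004] [0.184  0.9829 0.    ] 0.5990773370931131 [-0.667  -0.0394  1.0624  0.      2.1175  1.087 ]
[ 0.4836 -0.2607  0.285 ] 65.70646984690485 [ 0.5035 -0.3056  0.5387]
[ 0.211 -0.165  0.006  0.   ]
[ 0.211 -0.165  0.366  0.   ]
```

View pics/w1.png

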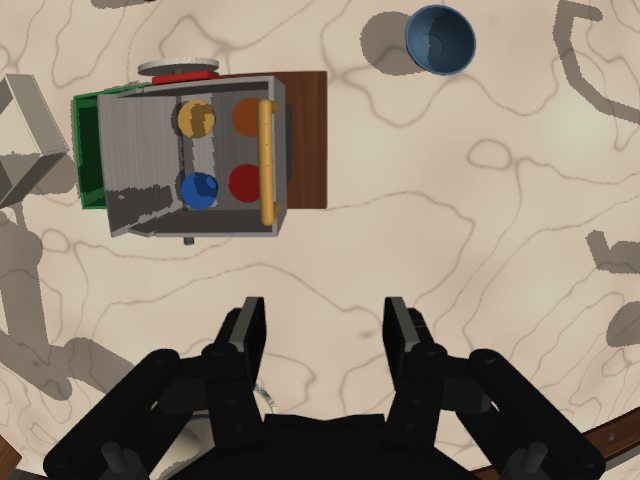

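The wrist view shows the bar upright in the picture at (266,165), parallel to the pads. The pods sit in the bin at (196,118), (247,117), (199,190) and (245,183). Next I measure the bar from this view and triangulate it against the top camera.

```bash
cat >> h.py <<'E'
def wrays(c,uv):
    f=240/np.tan(np.radians(c['vfov'])/2); uv=np.atleast_2d(uv); d=uv-[c['cx'],c['cy']]
    r=np.hypot(*d.T); a=r/f; v=np.c_[d/r[:,None]*np.sin(a)[:,None],np.cos(a)]
    return -c['R'].T@c['t'], v@c['R']
E
python3 - <<'E'
from h import *
np.set_printoptions(precision=4,suppress=True)
w=dict(np.load('w1.npz'));T=load('t')
h=hsv(w);m=np.zeros((480,640),bool);m[98:225,255:276]=True
m&=(h[...,0]>12)&(h[...,0]<30)&(h[...,1]>110)&(h[...,2]>60)
v,u=np.nonzero(m);o,d=wrays(w,np.c_[u,v]); z=w['range_z'][m]
P=o+d*(z/(d@w['R'][2]))[:,None]; print(m.sum(),P.mean(0),np.percentile(P,[5,50,95],axis=0))
ln=cv2.fitLine((P[:,:2]*1000).astype(np.float32),cv2.DIST_HUBER,0,.01,.01).ravel();print(ln, np.degrees(np.arctan2(ln[1],ln[0])))
# two-view: wrist centre ray & top viewing plane
l=cv2.fitLine(np.c_[u,v].astype(np.float32),2,0,.01,.01).ravel(); ow,dw=wrays(w,[l[2:]])
ht=hsv(T);mt=np.zeros((480,640),bool);mt[270:340,420:440]=True
mt&=(ht[...,0]>14)&(ht[...,0]<30)&(ht[...,1]>120)&(ht[...,2]>70)
vt,ut=np.nonzero(mt);l=cv2.fitLine(np.c_[ut,vt].astype(np.float32),2,0,.01,.01).ravel()
ot,dt=rays(T,[l[2:]-15*l[:2],l[2:]+15*l[:2]]);n=np.cross(*dt)
print('triang',ow+dw[0]*(n@(ot-ow)/(n@dw[0])))
# wood & rim
m=(h[...,0]<14)&(h[...,1]>100)&(h[...,2]<130);m[:, :288]=0;m[:60]=0;m[215:]=0;m[:,335:]=0
v,u=np.nonzero(m);o,d=wrays(w,np.c_[u,v]);P=o+d*((.012-o[2])/d[:,2])[:,None]
r=(P-H)@np.c_[X,Y];print('wood local',np.percentile(r,[.5,99.5],axis=0))
E
```

```text
1837 [ 0.4837 -0.2615  0.288 ] [[ 0.4437 -0.2706  0.283 ]
 [ 0.4846 -0.2613  0.2882]
 [ 0.521  -0.2525  0.2898]]
[   0.983    -0.1837  483.3337 -261.5023] -10.588081
triang [ 0.4837 -0.2614  0.2865]
wood local [[-0.1005 -0.1535]
 [ 0.0951 -0.0992]]
```

Call:
apply_moves --pt "0.14 -0.11 0.0 0" --pt "0.211 -0.162 0.0 0" --pt "0.211 -0.162 0.1 0" --pt "0.211 -0.162 0.25 0" --pt "0.211 -0.162 0.36 0" --pt "0.211 -0.162 0.36 0"

```text
time: 1.9
ee_pos: [0.4824, -0.2621, 0.2639]
eef_rot: [-3.126, 0.292, 0.009]
force: [0.1, -0.9, -0.1]
finger_gap: 0.599
gripper_force: 0.0
```

Call:
apply_moves --pt "0 0 0 0" --pt "0 0 0 0" --pt "0 0 0 0" --pt "0 0 0 0" --pt "0 0 0 0" --gripper 0.0 --force 30

```text
time: 2.52
ee_pos: [0.4834, -0.2618, 0.2673]
eef_rot: [3.128, -0.291, 0.0]
force: [-0.7, -0.1, -0.8]
finger_gap: 0.002
gripper_force: 0.0
```

```bash
sed -i 's/-.1526,.165/-.1533,.165/' h.py; python3 - <<'E'
from h import *
np.set_printoptions(precision=4,suppress=True)
s=arm.state(); print({k:s[k] for k in('time','ee_pos','force','finger_gap','gripper_force','q')})
w=arm.read_camera('wrist');save(w,'w2')
R=Ro.from_rotvec(s['eef_rot']).as_matrix()
for t in np.arange(0,2.01,.1): print(round(t,1),np.round((R.T@(bar(t)-bar(0)))/.25,3))
E
```

```text
{'time': 2.525, 'ee_pos': array([ 0.4834, -0.2618,  0.2673]), 'force': array([-0.7466, -0.1455, -0.765 ]), 'finger_gap': 0.002066626449694627, 'gripper_force': 0.0, 'q': array([-0.5583, -0.016 ,  1.2064, -0.    ,  1.951 ,  1.1978])}
0.0 [0. 0. 0.]
0.1 [-0.    -0.05  -0.042]
0.2 [-0.    -0.104 -0.078]
0.3 [-0.    -0.162 -0.109]
0.4 [-0.    -0.222 -0.133]
0.5 [-0.    -0.284 -0.152]
0.6 [-0.    -0.348 -0.165]
0.7 [-0.    -0.413 -0.171]
0.8 [-0.    -0.478 -0.17 ]
0.9 [-0.    -0.543 -0.163]
1.0 [-0.    -0.606 -0.15 ]
1.1 [-0.    -0.668 -0.13 ]
1.2 [-0.    -0.728 -0.104]
1.3 [-0.    -0.785 -0.072]
1.4 [-0.    -0.838 -0.035]
1.5 [-0.    -0.888  0.007]
1.6 [-0.    -0.933  0.054]
1.7 [-0.    -0.973  0.105]
1.8 [-0.    -1.008  0.16 ]
1.9 [-0.    -1.037  0.219]
2.0 [-0.   -1.06  0.28]
```

View pics/w2.png

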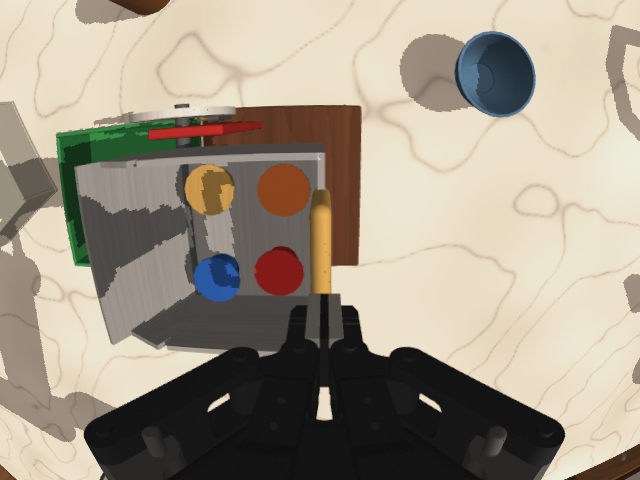

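The fingers have shut fully (gap 0.002) with the pads at (325,330), and the bar is visible from (320,190) to (320,293). So it was not caught, or it was missed along its length. I project the TCP and the bar centre to see which.

```bash
cat >> h.py <<'E'
def wproj(c,p):
    f=240/np.tan(np.radians(c['vfov'])/2); q=np.atleast_2d(p)@c['R'].T+c['t']; rr=np.hypot(q[:,0],q[:,1]); a=np.arctan2(rr,q[:,2])
    return q[:,:2]/rr[:,None]*(a*f)[:,None]+[c['cx'],c['cy']]
E
python3 - <<'E'
from h import *
np.set_printoptions(precision=4,suppress=True)
w=arm.read_camera('wrist');s=arm.state();np.savez('w2.npz',**w)
print(s['ee_pos'],-w['R'].T@w['t'],w['R'][2])
b=np.array([.4837,-.2614,.286])
print('tcp,grasp',wproj(w,[s['ee_pos'],s['ee_pos']+[0,0,.019]]),'bar c, ends',wproj(w,[b,b+.04*X,b-.04*X]))
z=w['range_z']
for v in (200,250,285,292,300,310,320,340,360):
    o,d=wrays(w,[[322,v]]);print(v,w['color'][v,322],o+d[0]*z[v,322]/(d[0]@w['R'][2]))
h=hsv(w);m=np.zeros((480,640),bool);m[180:300,300:340]=1
m&=(h[...,0]>12)&(h[...,0]<30)&(h[...,1]>110)&(h[...,2]>60);v,u=np.nonzero(m);o,d=wrays(w,np.c_[u,v]);P=o+d*(z[m]/(d@w['R'][2]))[:,None];print(np.percentile(P,[2,50,98],axis=0))
E
```

```text
[ 0.4833 -0.2618  0.2672] [ 0.5629 -0.277   0.448 ] [-0.3114  0.0581 -0.9485]
tcp,grasp [[323.1458 275.3641]
 [323.0606 291.3184]] bar c, ends [[322.1462 290.6124]
 [322.1313 210.343 ]
 [322.2007 356.8186]]
200 [99 76 37] [ 0.5259 -0.2692  0.2778]
250 [218 166  83] [ 0.5054 -0.2654  0.2888]
285 [216 165  82] [ 0.4887 -0.2623  0.2904]
292 [216 165  82] [ 0.4851 -0.2616  0.2903]
300 [16 16 15] [ 0.4939 -0.2634  0.3154]
310 [16 17 16] [ 0.4936 -0.2634  0.3231]
320 [16 15 15] [ 0.4943 -0.2635  0.3317]
340 [26 24 24] [ 0.4924 -0.2632  0.342 ]
360 [25 24 24] [ 0.4843 -0.2617  0.3425]
[[ 0.4689 -0.272   0.0123]
 [ 0.5089 -0.2652  0.288 ]
 [ 0.5259 -0.2573  0.2902]]
```

```bash
python3 - <<'E'
from h import *
np.set_printoptions(precision=4,suppress=True)
w=dict(np.load('w2.npz'));z=w['range_z']
def P(u,v):
    o,d=wrays(w,[[u,v]]);return o+d[0]*z[v,u]/(d[0]@w['R'][2])
for u in(300,312,318,325,332,338,350):
  for v in (285,290,295,300,310,330): 
    p=P(u,v); q=p-[.4833,-.2618,.2672]; print(u,v,w['color'][v,u],'loc',np.round([q@X*1e3,q@Y*1e3,q[2]*1e3],1))
cv2.imwrite('pics/w2c.png',cv2.resize(w['color'][240:400,240:410,::-1],None,fx=3.5,fy=3.5,interpolation=2))
E
```

```text
300 285 [113  75  71] loc [-41.4  17.8 -74.4]
300 290 [105 100  95] loc [-58.2  19.7 -99.6]
300 295 [97 91 88] loc [-62.6  19.7 -98.9]
300 300 [73 70 67] loc [-63.5  19.3 -91.7]
300 310 [20 20 19] loc [ 7.   9.2 50. ]
300 330 [19 19 19] loc [ 6.4  8.4 64. ]
312 285 [106  81  41] loc [ 4.1  5.3 20.4]
312 290 [105  79  40] loc [ 1.4  5.3 20.4]
312 295 [80 78 72] loc [10.6  4.5 43.5]
312 300 [80 78 72] loc [10.3  4.4 47.5]
312 310 [80 77 71] loc [10.9  4.2 56.7]
312 330 [80 77 71] loc [10.8  3.7 70.9]
318 285 [187 142  71] loc [ 4.4  2.4 20.9]
318 290 [187 142  71] loc [ 2.4  2.4 22.3]
318 295 [80 78 71] loc [10.9  2.1 44.1]
318 300 [80 77 71] loc [10.4  2.  47.6]
318 310 [80 77 71] loc [10.4  1.9 55.8]
318 330 [79 77 70] loc [10.4  1.7 70.1]
325 285 [223 173  86] loc [ 5.1 -0.9 22.4]
325 290 [223 173  86] loc [ 2.1 -0.9 21.7]
325 295 [16 17 15] loc [11.  -0.8 44.2]
325 300 [18 17 18] loc [10.6 -0.8 48. ]
325 310 [15 16 16] loc [10.6 -0.8 56.2]
325 330 [16 16 15] loc [10.1 -0.8 69.7]
332 285 [233 221 194] loc [-133.2  -11.3 -266.1]
332 290 [234 221 195] loc [-141.6  -11.4 -268.1]
332 295 [80 78 71] loc [10.6 -3.7 43.6]
332 300 [80 77 72] loc [10.5 -3.6 47.8]
332 310 [80 77 72] loc [10.7 -3.5 56.4]
332 330 [80 77 71] loc [10.9 -3.2 70.9]
338 285 [236 225 202] loc [-133.5  -19.3 -266.8]
338 290 [236 225 202] loc [-142.   -19.5 -268.8]
338 295 [80 78 72] loc [11.3 -6.2 44.9]
338 300 [80 77 71] loc [10.8 -6.  48.4]
338 310 [80 77 71] loc [10.7 -5.8 56.3]
338 330 [81 78 71] loc [10.2 -5.3 69.9]
350 285 [236 226 204] loc [-134.5  -35.5 -268.6]
350 290 [236 226 203] loc [-142.1  -35.7 -268.9]
350 295 [236 225 203] loc [-148.8  -35.8 -267.1]
350 300 [236 225 202] loc [-156.8  -36.1 -267.7]
350 310 [18 18 18] loc [  6.6 -11.   49.1]
350 330 [19 19 20] loc [  7.1 -10.   65. ]
```

View pics/w2c.png

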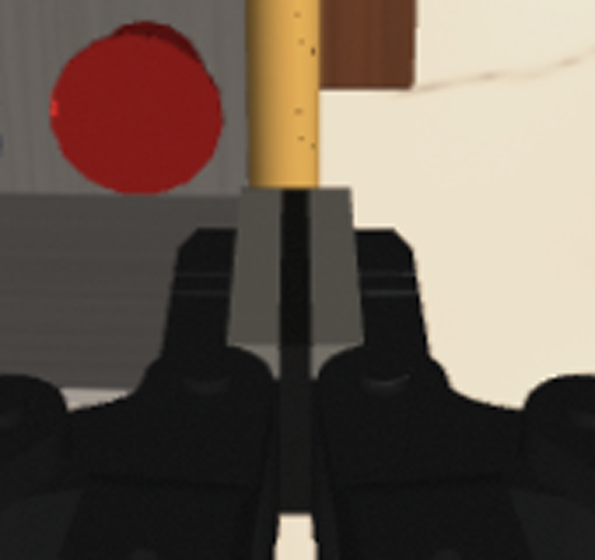

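The crop shows the shut pads ending above the bar. Their tip edge is at crop row 187 and the bar passes beneath it. By depth the real tips are about 43 mm behind the reported TCP, so the fingers closed above the bar. I open, go 43 mm deeper, and close again.

Call:
apply_moves --pt "0 0 0 0" --pt "0 0 0 0" --pt "0 0 0 0" --pt "0 0 0.06 0" --pt "0 0 0.12 0" --pt "0 0 0.17 0" --pt "0 0 0.17 0" --gripper 0.6

```text
time: 3.5
ee_pos: [0.4827, -0.2614, 0.2226]
eef_rot: [-3.127, 0.291, 0.005]
force: [0.3, -0.1, -0.9]
finger_gap: 0.599
gripper_force: 0.0
```

Call:
apply_moves --pt "0 0 0 0" --pt "0 0 0 0" --pt "0 0 0 0" --pt "0 0 0 0" --pt "0 0 0 0" --gripper 0.0 --force 30

```text
time: 4.12
ee_pos: [0.4839, -0.2602, 0.2255]
eef_rot: [-3.126, 0.287, -0.002]
force: [1.1, 5.7, 0.9]
finger_gap: 0.102
gripper_force: 29.5
```

```bash
python3 - <<'E'
from h import *
np.set_printoptions(precision=4,suppress=True)
w=arm.read_camera('wrist');s=arm.state();z=w['range_z']
for u in(310,316,335,341):
  for v in range(280,330,4):
    o,d=wrays(w,[[u,v]]);q=o+d[0]*z[v,u]/(d[0]@w['R'][2])-s['ee_pos']
    if abs(q@X*1e3-10.5)<2: print(u,v,np.round([q@X*1e3,q@Y*1e3,q[2]*1e3],1));break
E
```

```text
310 296 [ 9.9  5.3 43.3]
316 316 [11.7  2.4 62.7]
335 312 [12.5 -4.6 61.1]
341 296 [11.1 -7.5 45.4]
```

Call:
apply_moves --pt "0 -0.025 -0.021 0" --pt "0 -0.05 -0.042 0" --pt "0 -0.077 -0.061 0" --pt "0 -0.104 -0.078 0" --pt "0 -0.133 -0.095 0" --pt "0 -0.162 -0.109 0" --pt "0 -0.192 -0.122 0" --pt "0 -0.222 -0.133 0" --pt "0 -0.253 -0.143 0" --pt "0 -0.284 -0.152 0" --pt "0 -0.316 -0.159 0" --pt "0 -0.348 -0.165 0"

```text
time: 5.68
ee_pos: [0.4995, -0.1761, 0.2674]
eef_rot: [3.127, -0.291, 0.003]
force: [-0.1, -3.3, 5.8]
finger_gap: 0.101
gripper_force: 31.2
```

```bash
cat >> h.py <<'E'
def chk(name=None):
    np.set_printoptions(precision=4,suppress=True)
    s=arm.state(); p=s['ee_pos']+[0,0,.0625]-H; y=p@Y; print(round(s['time'],2),'loc x,y,z mm',np.round([p@X*1e3,y*1e3,p[2]*1e3],1),'r',np.hypot(y,p[2]),'theta',np.arctan2(120,-110)-np.arctan2(p[2],y),'F',s['force'],'gap',s['finger_gap'],s['gripper_force'])
    if name: save(arm.read_camera('wrist'),name)
E
python3 -c "
from h import *
chk('w3')"
```

```text
5.67 loc x,y,z mm [ -0.  -23.2 164.9] r 0.1664923122404335 theta 0.6021186291258713 F [-0.11   -3.3451  5.8324] gap 0.1012568450121004 31.183543503284454
```

View pics/w3.png

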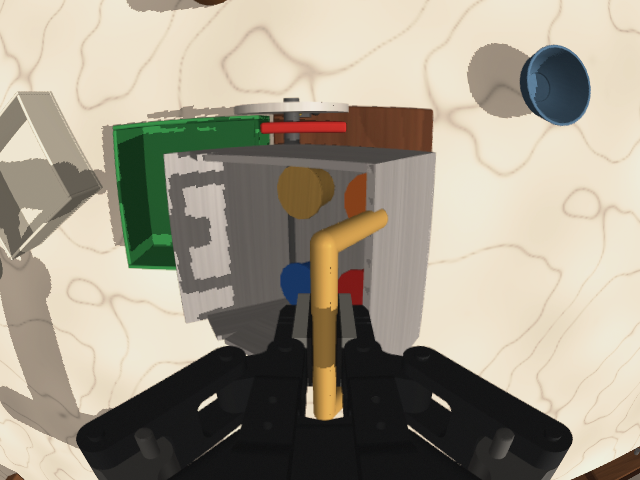

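The bin is held at about 0.6 rad, with the bar between the pads at (326,330) and the pods still inside. I carry on along the arc.

Call:
apply_moves --pt "0 -0.032 -0.003 0" --pt "0 -0.065 -0.006 0" --pt "0 -0.098 -0.006 0" --pt "0 -0.13 -0.005 0" --pt "0 -0.163 -0.002 0" --pt "0 -0.195 0.002 0" --pt "0 -0.227 0.008 0" --pt "0 -0.258 0.015 0" --pt "0 -0.289 0.025 0" --pt "0 -0.32 0.035 0" --pt "0 -0.35 0.047 0" --pt "0 -0.38 0.061 0"

```text
time: 7.22
ee_pos: [0.5167, -0.0823, 0.25]
eef_rot: [-3.128, 0.29, 0.002]
force: [-2.1, -0.3, 1.8]
finger_gap: 0.105
gripper_force: 32.8
```

Call:
apply_moves --pt "0 -0.029 0.016 0" --pt "0 -0.057 0.032 0" --pt "0 -0.084 0.05 0" --pt "0 -0.11 0.069 0" --pt "0 -0.135 0.09 0" --pt "0 -0.16 0.111 0" --pt "0 -0.183 0.134 0" --pt "0 -0.205 0.158 0" --pt "0 -0.205 0.158 0"

```text
time: 8.35
ee_pos: [0.5262, -0.0319, 0.2103]
eef_rot: [-3.128, 0.289, 0.002]
force: [-3.7, 1.3, -1.2]
finger_gap: 0.102
gripper_force: 33.0
```

```bash
python3 -c "
from h import *
chk()"
```

```text
8.35 loc x,y,z mm [ -0.3 123.4 107.8] r 0.16385500695434263 theta 1.5950841429446418 F [-3.6869  1.3263 -1.2229] gap 0.10243077906644772 33.02363991737366
```

Call:
apply_moves --pt "0 -0.021 0.025 0" --pt "0 -0.04 0.051 0" --pt "0 -0.058 0.078 0" --pt "0 -0.075 0.106 0" --pt "0 -0.09 0.135 0" --pt "0 -0.104 0.165 0" --pt "0 -0.116 0.195 0" --pt "0 -0.122 0.21 0" --pt "0 -0.122 0.21 0"

```text
time: 9.48
ee_pos: [0.5321, -0.002, 0.1581]
eef_rot: [-3.127, 0.29, 0.0]
force: [-2.5, 4.7, -1.5]
finger_gap: 0.101
gripper_force: 33.6
```

```bash
python3 -c "
from h import *
chk('w4')"
```

```text
9.47 loc x,y,z mm [ -0.1 153.9  55.6] r 0.16365093488237564 theta 1.9660527498656504 F [-2.4762  4.6843 -1.5411] gap 0.10143710576695317 33.64178717136383
```

View pics/w4.png

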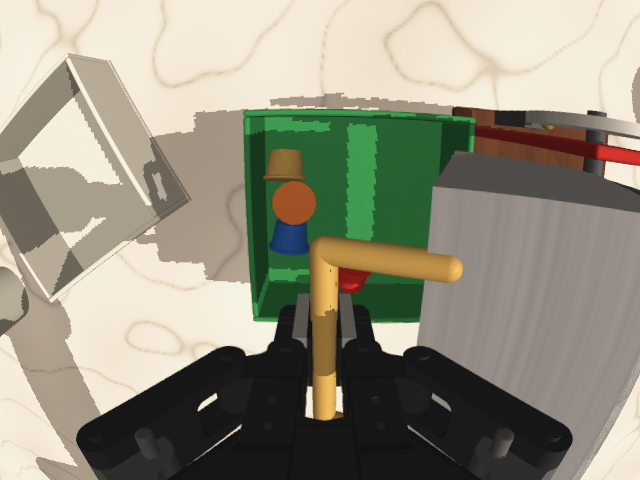

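All four pods are in the caddy: brass (285,165), orange (293,203), blue (290,235) and red (350,278). Now I let go with a narrow opening, since the rim is close, and rise clear.

Call:
apply_moves --pt "0 0 0 0" --pt "0 0 0 0" --pt "0 0 0 0" --pt "0 0 0 0" --pt "0 0 -0.04 0" --pt "0 0 -0.12 0" --pt "0 0 -0.24 0" --pt "0 0 -0.32 0" --pt "0 0 -0.32 0" --pt "0 0 -0.32 0" --pt "0 0 -0.32 0" --pt "0 0 -0.32 0" --gripper 0.3

```text
time: 11.02
ee_pos: [0.5316, -0.0026, 0.2377]
eef_rot: [3.128, -0.291, -0.002]
force: [-1.3, 1.1, -0.1]
finger_gap: 0.298
gripper_force: 0.0
```

```bash
python3 - <<'E'
from h import *
chk()
w=arm.read_camera('wrist');T=arm.read_camera('top');s=arm.state();save(w,'w5')
h=hsv(w);z=w['range_z'];v,u=np.mgrid[:480,:640];o,d=wrays(w,np.c_[u.ravel(),v.ravel()])
P=o+d*(z.ravel()/(d@w['R'][2]))[:,None];L=np.c_[(P-H)@X,(P-H)@Y,P[:,2]]
m=((h[...,0]>12)&(h[...,0]<30)&(h[...,1]>110)&(h[...,2]>60)).ravel()
m&=(L[:,2]>.19)&(L[:,2]<.26)&(L[:,1]>.14)&(L[:,1]<.17)&(abs(L[:,0])<.035)&(z.ravel()>0)
q=L[m]; print('bar local',m.sum(),np.percentile(q,[2,50,98],axis=0))
W=cloud(T);hh=hsv(T);Lt=np.c_[((W-H)@X).ravel(),((W-H)@Y).ravel(),W[...,2].ravel()]
m=((hh[...,0]>50)&(hh[...,0]<80)&(hh[...,1]>120)).ravel()&(Lt[:,2]>.068)&(Lt[:,2]<.082)
print('caddy',cv2.minAreaRect((W.reshape(-1,3)[m][:,:2]*1000).astype(np.float32)))
E
```

```text
11.03 loc x,y,z mm [ -0.4 153.3 135.2] r 0.20440416595978472 theta 1.5898438489760234 F [-1.298   1.06   -0.1064] gap 0.2980136299154801 0.0
bar local 1868 [[-0.0336  0.1482  0.2159]
 [ 0.0042  0.1552  0.2185]
 [ 0.0343  0.1603  0.2215]]
caddy ((462.8255920410156, -4.3946533203125), (179.67474365234375, 72.4329605102539), 56.62736511230469)
```

View pics/w5.png

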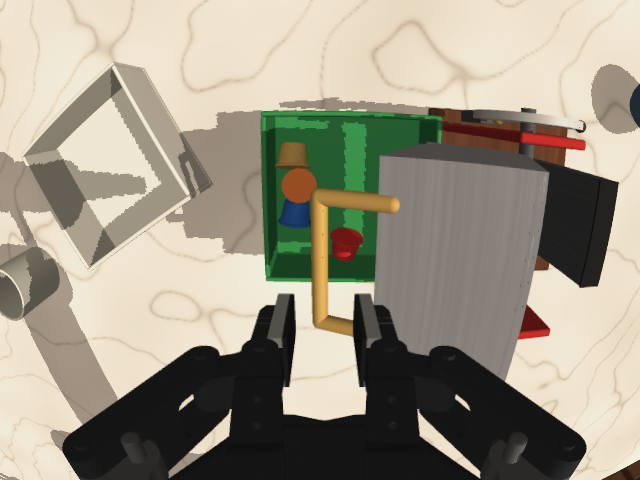

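The bin hangs fully tipped and free, with the bar at (320,260) between the open fingers. The pods are all in the caddy, with the red one at (346,243). I go down again and grip afresh.

Call:
apply_moves --pt "0 -0.01 0.0 0" --pt "0 -0.012 0.1 0" --pt "0 -0.012 0.2 0" --pt "0 -0.012 0.28 0" --pt "0 -0.012 0.335 0" --pt "0 -0.012 0.335 0" --gripper 0.27

```text
time: 11.88
ee_pos: [0.5319, 0.0005, 0.1538]
eef_rot: [3.128, -0.291, -0.003]
force: [-0.2, -1.1, -0.1]
finger_gap: 0.271
gripper_force: 0.0
```

Call:
apply_moves --pt "0 0.006 0 0" --pt "0 0.006 0 0" --pt "0 0.006 0 0" --pt "0 0.006 0 0" --gripper 0.0 --force 40

```text
time: 12.38
ee_pos: [0.5327, 0.0001, 0.1559]
eef_rot: [-3.126, 0.288, -0.002]
force: [0.1, 5.2, -1.2]
finger_gap: 0.101
gripper_force: 38.9
```

```bash
python3 - <<'E'
from h import *
chk()
s=arm.state();R=Ro.from_rotvec(s['eef_rot']).as_matrix()
for t in np.arange(2.0,-.01,-.1): print(round(t,1),np.round((R.T@(bar(t)-bar(2.0)))/.25,3)[1:])
E
```

```text
12.38 loc x,y,z mm [  0.2 156.1  53.4] r 0.16497519570993852 theta 1.9830957009586831 F [ 0.1187  5.1742 -1.1763] gap 0.10097285067569806 38.94436419010162
2.0 [0. 0.]
1.9 [ 0.023 -0.061]
1.8 [ 0.052 -0.119]
1.7 [ 0.086 -0.174]
1.6 [ 0.126 -0.226]
1.5 [ 0.171 -0.273]
1.4 [ 0.221 -0.315]
1.3 [ 0.274 -0.353]
1.2 [ 0.331 -0.384]
1.1 [ 0.39 -0.41]
1.0 [ 0.452 -0.43 ]
0.9 [ 0.516 -0.444]
0.8 [ 0.581 -0.451]
0.7 [ 0.646 -0.452]
0.6 [ 0.711 -0.446]
0.5 [ 0.775 -0.434]
0.4 [ 0.837 -0.415]
0.3 [ 0.897 -0.39 ]
0.2 [ 0.955 -0.36 ]
0.1 [ 1.009 -0.323]
-0.0 [ 1.059 -0.282]
```

Call:
apply_moves --pt "0 0.01 -0.03 0" --pt "0 0.023 -0.061 0" --pt "0 0.037 -0.09 0" --pt "0 0.052 -0.119 0" --pt "0 0.068 -0.147 0" --pt "0 0.086 -0.174 0" --pt "0 0.105 -0.2 0" --pt "0 0.126 -0.226 0" --pt "0 0.148 -0.25 0" --pt "0 0.171 -0.273 0" --pt "0 0.195 -0.295 0" --pt "0 0.221 -0.315 0"

```text
time: 13.88
ee_pos: [0.5229, -0.0536, 0.2364]
eef_rot: [-3.125, 0.286, -0.007]
force: [0.8, 8.0, 5.0]
finger_gap: 0.096
gripper_force: 39.0
```

```bash
python3 -c "
from h import *
chk()"
```

```text
13.88 loc x,y,z mm [  0.5 101.5 133.9] r 0.1680099973302496 theta 1.3905791091667001 F [0.753  8.0324 4.9532] gap 0.09597383105227 38.95350158214569
```

Call:
apply_moves --pt "0 0.026 -0.018 0" --pt "0 0.053 -0.036 0" --pt "0 0.081 -0.052 0" --pt "0 0.11 -0.065 0" --pt "0 0.139 -0.078 0" --pt "0 0.169 -0.089 0" --pt "0 0.2 -0.099 0" --pt "0 0.231 -0.108 0" --pt "0 0.263 -0.115 0" --pt "0 0.295 -0.121 0" --pt "0 0.327 -0.125 0" --pt "0 0.36 -0.128 0"

```text
time: 15.38
ee_pos: [0.5064, -0.144, 0.2695]
eef_rot: [3.127, -0.29, 0.011]
force: [0.8, 2.2, 6.6]
finger_gap: 0.102
gripper_force: 42.1
```

```bash
python3 -c "
from h import *
chk('w6')"
```

```text
15.38 loc x,y,z mm [  0.8   9.6 167. ] r 0.16725953463666876 theta 0.799582459040135 F [0.7964 2.188  6.5803] gap 0.10172809479053811 42.09778547286987
```

View pics/w6.png

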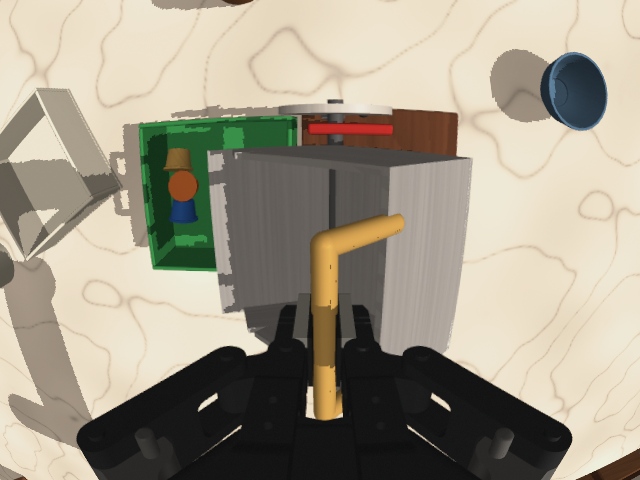

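The bin is held at 0.8 rad and is empty, with the bar still between the pads at (325,330). The caddy still stands as before. I ease on to the catch.

Call:
apply_moves --pt "0 0.032 0.0 0" --pt "0 0.065 0.001 0" --pt "0 0.098 0.003 0" --pt "0 0.13 0.007 0" --pt "0 0.162 0.013 0" --pt "0 0.194 0.02 0" --pt "0 0.225 0.03 0" --pt "0 0.25 0.038 0" --pt "0 0.262 0.042 0" --pt "0 0.274 0.047 0" --pt "0 0.28 0.05 0" --pt "0 0.28 0.05 0"

```text
time: 16.92
ee_pos: [0.4932, -0.214, 0.2549]
eef_rot: [3.125, -0.292, 0.006]
force: [2.8, -3.7, 6.1]
finger_gap: 0.099
gripper_force: 44.1
```

```bash
python3 -c "
from h import *
chk()"
```

```text
16.93 loc x,y,z mm [  0.8 -61.6 152.4] r 0.1643704045320917 theta 0.35782637233157155 F [ 2.7547 -3.7445  6.1178] gap 0.09887607657113101 44.0957772731781
```

Call:
apply_moves --pt "0 0.018 0.007 0" --pt "0 0.036 0.015 0" --pt "0 0.065 0.03 0" --pt "0 0.094 0.045 0" --pt "0 0.121 0.063 0" --pt "0 0.148 0.082 0" --pt "0 0.174 0.102 0" --pt "0 0.19 0.116 0" --pt "0 0.2 0.125 0" --pt "0 0.203 0.128 0" --pt "0 0.203 0.128 0"

```text
time: 18.3
ee_pos: [0.4846, -0.2603, 0.2229]
eef_rot: [-3.125, 0.285, -0.006]
force: [5.2, 8.4, 9.3]
finger_gap: 0.101
gripper_force: 45.9
```

```bash
python3 -c "
from h import *
chk()"
```

```text
18.3 loc x,y,z mm [   0.8 -108.7  120.4] r 0.16224394078571455 theta 0.007788402744548506 F [5.2359 8.4006 9.2706] gap 0.10084029831083784 45.90760409832001
```

Call:
apply_moves --pt "0 0 0 0" --pt "0 0 0 0" --pt "0 0 0 0" --pt "0 0 -0.04 0" --pt "0 0 -0.15 0" --pt "0 0 -0.3 0" --pt "-0.1 0.2 -0.5 0" --pt "-0.2 0.4 -0.5 0" --pt "-0.3 0.6 -0.5 0" --pt "-0.3 0.6 -0.5 0" --pt "-0.3 0.6 -0.5 0" --gripper 0.5

```text
time: 19.68
ee_pos: [0.3819, -0.3961, 0.3465]
eef_rot: [-3.128, 0.292, -0.001]
force: [1.3, 0.8, 0.2]
finger_gap: 0.503
gripper_force: 0.0
```

```bash
python3 - <<'E'
from h import *
np.set_printoptions(precision=4,suppress=True)
T=arm.read_camera('top');S=arm.read_camera('scene')
cv2.imwrite('pics/end.png',cv2.resize(T['color'][170:350,240:540,::-1],None,fx=2.5,fy=2.5))
for c,win in((T,(slice(270,340),slice(420,440))),):
    h=hsv(c);W=cloud(c);m=np.zeros((480,640),bool);m[win]=True
    m&=(h[...,0]>14)&(h[...,0]<30)&(h[...,1]>120)&(h[...,2]>70)
    p=W[m];p=p[p[:,2]>.25];print(len(p),p.mean(0))
for n,c0 in(('s',S),('t',T)):
    a=load(n);W=cloud(c0);h=hsv(c0)
    g=(h[...,0]>50)&(h[...,0]<80)&(h[...,1]>120)&(h[...,2]>30);p=W[g];p=p[(p[:,2]>.068)&(p[:,2]<.082)&(abs(p[:,0]-.53)<.15)&(abs(p[:,1]+.03)<.15)]
    print('caddy',cv2.minAreaRect((p[:,:2]*1000).astype(np.float32)))
E
```

```text
162 [ 0.4823 -0.2605  0.2886]
caddy ((547.0441284179688, -31.262306213378906), (167.32537841796875, 141.1787109375), 77.80107116699219)
caddy ((531.140625, -29.762191772460938), (166.5338897705078, 168.9013671875), 78.64459228515625)
```

View pics/end.png

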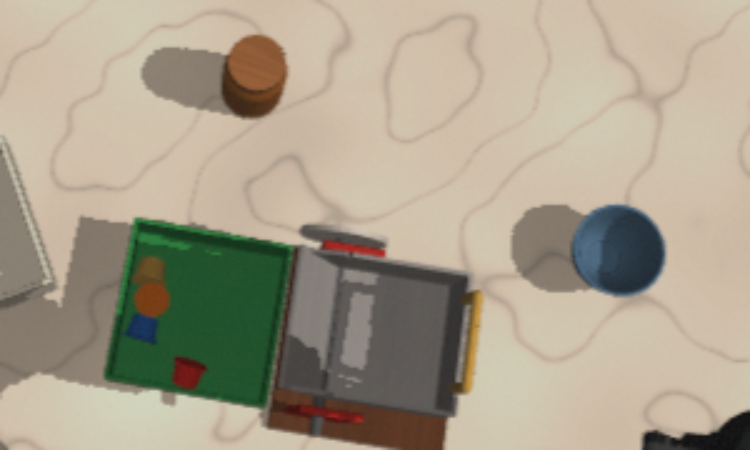

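The end view shows the bin upright and empty, with the bar at (470,340) and within 0.3 mm of its starting place. All four pods are in the caddy, at (150,270), (152,300), (143,330) and (188,373). The caddy has moved less than 1 mm, the jar and bowl stand where they were, and the arm is clear.

```bash
python3 -c "
from workcell import arm
print(arm.job_done())"
```

```text
the job is handed in; nothing more can be done
None
```

The job is handed in at about 20 s: the bin was tipped and let go, all four pods are in the caddy, and the bin is back upright and home past its catch with the arm clear and the caddy, jar and sugar bowl where they stood (the mug, which the arm never went near, was not re-measured).

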